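# Seat the sample tubes and hold the viewing flap at the marker

### The arm

A 6-joint arm with a two-finger parallel gripper is mounted at the origin on the work surface. World frame = base frame: x ahead of the robot, y to its left, z up, the work surface at z = 0. Lengths are in m, angles in rad, forces in N, time in s.
With the tool pointing down it reaches from about 0.35 to 0.975 m from the base axis. Payload 4.9 kg.
Tool frame: the origin (TCP) lies between the finger pads; the fingertips stand 25 mm ahead of it and the grasp point (between the pads) lies 6 mm ahead of it (manip.tcp_to_tips is the z of the fingertips in the tool frame, in m); z points along the fingers, y is the line along which they close (so a half turn about z gives the same grasp; the last joint's range is limited). The gripper opens to 85 mm and grips with 20 to 120 N. Pads are 22 mm wide; open, the fingers measure 114 mm over their backs; the gripper's body (76 mm by 85 mm) begins 54 mm behind the grasp point. The pads swing forward as they close: fully open they stand 13 mm farther back than shut.
Start: joints at [-1.398, 0.053, 1.613, -0, 1.476, -0.119], TCP at [0.18, -0.599, 0.224] pointing down, gripper open.
Joint ranges: [-3.01, 3.01], [-1.01, 2.22], [0.06, 2.58], [-1.02, 4.17], [0.09, 2.62], [-3.14, 3.14]. Speed limits (rad/s): [2.57, 2.57, 3.14, 3.14, 3.14, 3.14].

### API

Orientations are given as a unit quaternion [w, x, y, z].
In Python, from plant import manip gives the robot as it stands. The module is installed in compiled form; this text tells all that it offers.
- The arm moves only by the tool arm_command, never from a script. Its argument "moves" is a list of rows, each a list of 3 entries, a list of its own where there are three numbers: the opening, from -1 (shut) to 1 (fully open), then the shift along the tool's x, y, z in units of 0.15 m (1.0 is 0.15 m), then the turn about the tool's z in units of 2 pi rad (1.0 is 2 pi rad). A call has 1 to 20 rows; each row is the pose to reach, as a shift and turn from the pose commanded when the call began, along the tool's axes at that moment, turning the shorter way round; what a row does not reach only later rows make up. A row lasts 1/12 s, in which the tool goes at most 41.7 mm and 7.16 degrees, less where a joint would pass 70% of its speed; a pose out of reach is approached as far as the arm can. A call with a number of a shift or a turn outside -1 to 1 is refused whole. A call with a gripper value outside its range is refused whole. The fingers move at their own pace and stop on an object; the grip force is fixed at half the most. Time passes only in rows, so rows that repeat a pose let the fingers close. It gives the time, the measured TCP pose, the force, the opening and the grip force at its end, in the units of the state.
- manip.state(): the state, without advancing time (a new reading comes with each control period).
- manip.grab_frame(name): name is "scene" or "top" or "wrist"; returns a dict with "frame" (384x512x3 uint8, red, green, blue), "fx", "fy", "cx", "cy" (pixels), "k1" (the pictures are not rectified: a ray, as slopes to the right and down, at radius r is drawn at 1 + k1 r^2 times it, then the intrinsics apply), "R" (3x3) and "t" (3): a world point X has camera coordinates R X + t. Camera axes: x right, y down, z forward; pixel columns grow to the right and rows downward; lengths in m; the calibration is good to about 2 mm. A picture is of the moment at which its call begins. There is no depth.
- manip.job_done(): hands the job in; it is judged then, once.
Trained networks look in a picture, given as the dict that the camera call returned (one of the last four; its "shot" number tells which), for a name from the list of things; names that differ only in an ending like _2 or _b are one class to them, and where a whole thing is asked for, a point or a joint stands for the part that bears it (a point fixed in the world has none). Each returns a list of dicts, best first, with "confidence" (0 to 1); they miss things now and then, are a little off and sometimes report something else, mostly with a low value. They report only what shows in the picture. A call takes as long as a camera call.
- manip.search_frame(picture, target): "extent" ([left, top, right, bottom] in pixels, round what is visible of it).
The state is a dict: "time": time; "joint_pos": joint angles; "joint_vel": joint speeds; "joint_efforts": joint torques, N m; "tool_pos": TCP position; "tool_rot": TCP orientation; "contact_force": force on the tool from outside, world axes, zero at the start; "ft_torque": the same for the moment, N m; "gripper_width": opening from 0.0 (shut) to 1.0 (fully open); "grasp_force": force on a finger pad.
Only numpy, scipy, OpenCV 4.12 (cv2) and the standard library are available. Lean on these libraries where they do the work, as an engineer would, in place of code of your own. Each camera call takes 0.05 s, during which the arm holds its last target. There are 200 camera calls.

### The job

With the flap of the white tube viewing box still shut, push the tube carriage into the box until you feel it seat fully home against its hidden stop. Then lift the flap by its bar until it lies at the same angle as the thin steel marker arm with the round end on the box's right side, and hold it there, still: finish while holding the flap up, do not let go. Leave the marker arm as it is set and do not disturb the other things on the table.

Things in the scene. Friction and masses are not known exactly. Their poses are not given: they have to be found in the camera images.
- viewer: white tube viewing box fixed to the table, 170 (its x) x 180 (its y) x 120 mm high, origin at the centre of its underside; own x points away from the robot, y to the left as the robot sees it. The flap is its top; the tube carriage sticks out of its left (+y) side and the marker arm is on its right (-y) side
- carriage (a joint): slide of the white tube carriage, m: 0 = pulled out, grows as it is pushed in towards the box's -y; it starts 0 to 40 mm in, moves against about 3 N of friction (5 N at 35 mm/s), stays where it is left, and is home when it meets the hard stop hidden inside the box, at about 0.09. At home the end plate still stands about 40 mm clear of the box's wall
- carriage_plate (a point): middle of the outer (+y) face of the carriage's upright end plate, 75 mm above the table; the plate is 60 mm wide (box x), 12 mm thick (box y), its top 95 mm above the table; push it here towards the box's -y. The box's wall is at y = +90 mm in the box's frame
- flap (a joint): hinge of the aluminium flap, rad: 0 = shut (level), grows as its near edge is lifted, to 1.4; it weighs 0.25 to 0.5 kg, has next to no friction and falls shut when let go
- flap_hinge (a point): on the flap's hinge axis, which runs along the box's y at the top of its far wall (85 mm beyond the box's centre, 124 mm above the table), middle of its length; turns with the flap
- flap_bar (a point): middle of the flap's handle: a round steel bar, 14 mm thick, 100 mm long, parallel to the hinge, on two side struts 100 mm apart. With the flap shut it is 200 mm nearer the robot than the hinge axis and 30 mm above it (154 mm above the table); it turns with the flap
- marker (a joint): angle of the marker arm, rad, same zero and sense as the flap's; set stiffly somewhere from 0.55 to 0.95 at the start, the angle that the flap must have
- marker_hinge (a point): pivot of the marker arm, on the flap's hinge axis, 106 mm to the right of the box's middle; its x axis lies along the arm, pivot end forward, as the flap's lies along the flap
- marker_tip (a point): end of the marker arm: a thin steel arm with a 26 mm disc, 170 mm from the pivot, just outside the box's right wall, rising from the far edge towards the robot; beside it stands a fixed dark quadrant scale (upright post and ticked arc of 140 mm radius about the hinge), which only dresses it
- rack: green test-tube rack, 200 mm long, with glass tubes, 172 mm tall overall; loose bystander, origin at the centre of its underside
- bottle: clear glass bottle with a metal cap, 60 mm across, 170 mm tall; loose bystander, origin at the centre of its underside
- cup: clear plastic cup, 76 mm across, 95 mm tall; loose bystander, origin at the centre of its underside
- cup2: another such cup; loose bystander, origin at the centre of its underside
- cup3: a third such cup, on a sheet of paper; loose bystander, origin at the centre of its underside
- tape: roll of tape lying flat, 90 mm across, 24 mm tall; loose bystander, origin at the centre of its underside
- cap: metal bottle cap, 32 mm across, 14 mm tall; loose bystander, origin at the centre of its underside

How it is judged:
On the way, in this order (a step that is already met when the one before it is completed fails the run):
1. the carriage is home (within 5 mm of its stop) with the flap still shut (under 0.1 rad) (value of joint carriage above 0.085 m and value of joint flap below 0.1 rad), for 0.1 s.
2. the flap is held at the marker's angle (angle between the x axis of flap_hinge and the x axis of marker_hinge, either way round below 0.08 rad and value of joint flap above 0.4 rad and velocity of joint flap between -0.1 and 0.1 rad/s and contact force between the fingers and flap above 0.5 N), for 0.3 s.
At the end, for the whole second after the job is handed in: the carriage is within 5 mm of its stop, and the flap is held still by the fingers (contact over 0.5 N, under 0.1 rad/s) within 0.08 rad of the marker arm's angle (all of step 2 and value of joint carriage above 0.085 m); the arm keeps its last pose, push and grip.
It fails at once if the marker arm is moved (its tip by more than 12 mm) (distance of marker_tip from where it was at the start of the episode above 0.012 m).
It fails at once if a bystander is pushed by more than 30 mm or knocked over (distance of any of rack, bottle, cup, cup2, cup3, tape, cap from where it was at the start of the episode above 0.03 m or angle between any of rack, bottle, cup, cup2, cup3, tape, cap's own z axis and vertical above 0.5 rad).
It fails at once if the flap rests on a bystander (contact force between flap and rack above 0.3 N or contact force between flap and bottle above 0.3 N or contact force between flap and cup above 0.3 N or contact force between flap and cup2 above 0.3 N or contact force between flap and cup3 above 0.3 N or contact force between flap and tape above 0.3 N or contact force between flap and cap above 0.3 N).
It also fails if it takes over 53 s, if anything falls off the work surface, if the arm or the gripper's body presses on something with over 40 N, if the wrist force passes 120 N, or if a joint passes its speed limit or range.

## Working session

There is one attempt and no reset: what is moved stays moved. The work goes in short steps, Python scripts to look and compute and a tool call to move; the robot and the scene stay as the last step left them, time stands still between calls to the robot, and variables do not carry over. Pictures are saved under pics/ and viewed, at most 10 in all, crops included, and the job is handed in when it is done.

Besides the shell and the picture viewer there is one more tool, called after ">>>" as name([rows], argument=value, ...), one row to a line, values as JSON. arm_command: Moves the arm, as the interface text tells. Shifts and turns lie within -1 to 1; 1 stands for 0.15 m of shift or 2 pi rad of turn. Its arguments: {"type":"object","properties":{"moves":{"type":"array"}},"required":["moves"]}

```bash
mkdir -p pics; cat > h.py <<'E'
from plant import manip
import numpy as np, cv2
from scipy.spatial.transform import Rotation as Ro
def proj(p,X):
    X=np.atleast_2d(X); c=X@np.array(p["R"]).T+np.array(p["t"]); s=c[:,:2]/c[:,2:]
    s=s*(1+p["k1"]*(s**2).sum(1,keepdims=True)); return s*[p["fx"],p["fy"]]+[p["cx"],p["cy"]]
E
python3 - <<'E'
from h import *
ps={}
for n in("scene","top"):
    p=manip.grab_frame(n);ps[n]=p
    cv2.imwrite(f"pics/{n}0.png",cv2.resize(p["frame"][:,:,::-1],(800,600),interpolation=cv2.INTER_CUBIC))
    print(n,-np.array(p["R"]).T@p["t"],p["fx"],p["k1"])
    for t in("viewer","carriage_plate","flap_bar","marker_tip","rack","bottle","cup","tape","cap"):
        print(t,[(np.round(d["extent"]).tolist(),round(d["confidence"],2)) for d in manip.search_frame(p,t)[:3]])
import pickle;pickle.dump(ps,open("p0.pkl","wb"))
print(manip.state(),manip.tcp_to_tips)
E
```

```text
scene [ 0.93765925 -0.53165732  0.68260788] 372.09139180024783 -0.022417399307940802
viewer [([148.0, 187.0, 271.0, 331.0], 0.58)]
carriage_plate [([234.0, 186.0, 265.0, 222.0], 0.93)]
flap_bar [([146.0, 201.0, 266.0, 291.0], 0.71)]
marker_tip [([154.0, 235.0, 247.0, 310.0], 0.77), ([319.0, 125.0, 342.0, 161.0], 0.45)]
rack [([251.0, 88.0, 305.0, 166.0], 0.96)]
bottle [([130.0, 307.0, 173.0, 381.0], 0.93), ([146.0, 188.0, 272.0, 330.0], 0.35)]
cup [([191.0, 328.0, 240.0, 384.0], 0.75), ([302.0, 210.0, 334.0, 260.0], 0.7), ([316.0, 122.0, 341.0, 161.0], 0.66)]
tape [([171.0, 200.0, 200.0, 227.0], 0.73)]
cap [([107.0, 296.0, 128.0, 315.0], 0.8), ([146.0, 205.0, 264.0, 289.0], 0.3)]
top [0.43235887 0.00733589 0.94556214] 365.8096166054007 -0.026775796305853083
viewer [([253.0, 115.0, 427.0, 238.0], 0.79)]
carriage_plate [([255.0, 189.0, 315.0, 226.0], 0.97)]
flap_bar [([302.0, 136.0, 402.0, 240.0], 0.82)]
marker_tip [([380.0, 138.0, 425.0, 182.0], 0.85), ([253.0, 115.0, 290.0, 153.0], 0.42)]
rack [([84.0, 240.0, 186.0, 268.0], 0.96), ([410.0, 164.0, 459.0, 197.0], 0.43)]
bottle [([413.0
[... 320 characters left out ...]
e+00,  5.26964872e-02,  1.61288109e+00, -2.85935513e-05,
        1.47601644e+00, -1.19011115e-01]), 'joint_vel': array([ 1.97220968e-03,  5.06704648e-05, -9.50576635e-04,  2.36908361e-03,
       -5.04074878e-04,  3.48047485e-04]), 'joint_efforts': array([-1.18835032e-03, -3.93687129e+01, -3.70476401e+01, -1.83523994e-04,
        3.91047324e-04, -1.30544458e-05]), 'tool_pos': array([ 0.17979291, -0.59856435,  0.22381706]), 'tool_rot': array([-3.02905176e-07,  9.89373811e-01,  1.45394162e-01, -1.42459075e-05]), 'contact_force': array([-0.48364423, -0.26510246, -0.85930672]), 'ft_torque': array([0.01857694, 0.02163141, 0.01580365]), 'grasp_force': 0.0, 'gripper_width': 1.0001136577361474} 0.025
```

View pics/scene0.png

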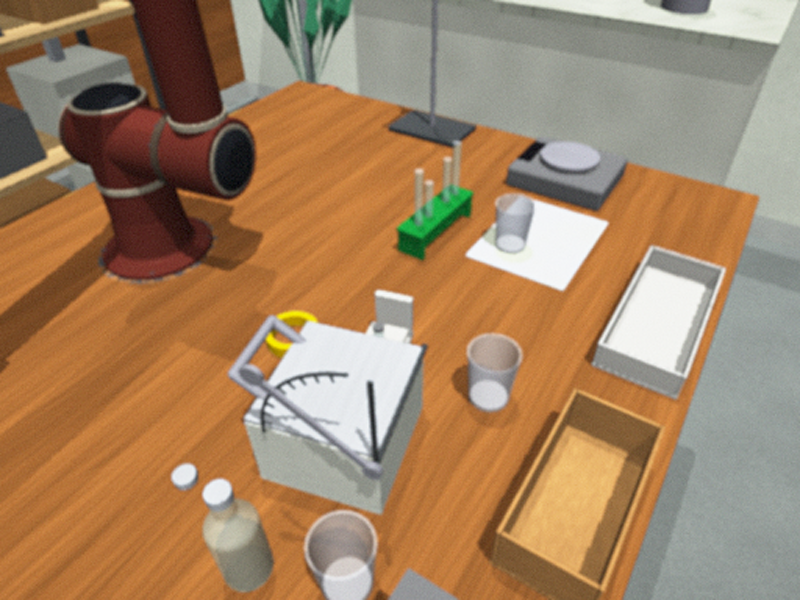

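View pics/top0.png

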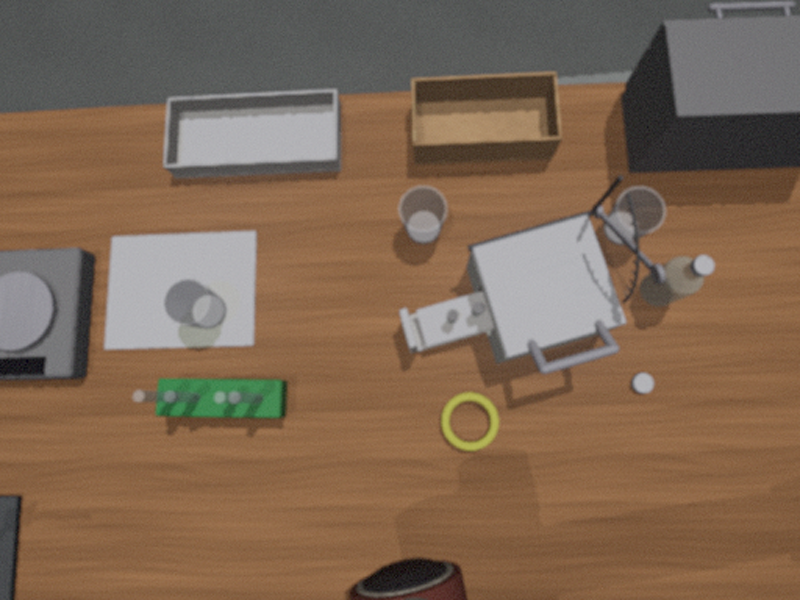

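Both views show the box, rotated by about 16°. In the scene view (800-wide px) the bar runs (235,373)–(274,322), the marker disc is at (250,376) and the pivot at (372,468). In the top view the bar runs (543,370)–(617,347), the disc is at (657,272), the pivot at (600,212) and the plate at about (408,330). Next I fit the pose.

```bash
cat > fit.py <<'E'
from h import *
import pickle
from scipy.optimize import least_squares
ps=pickle.load(open("p0.pkl","rb"))
def pts(q):
    x,y,a,m,c=q
    L={"fl":(85,90,124),"fr":(85,-90,124),"nl":(-85,90,124),"nr":(-85,-90,124),"bl":(-115,50,154),"br":(-115,-50,154),
       "piv":(85,-106,124),"tip":(85-170*np.cos(m),-106,124+170*np.sin(m)),
       "pn":(-30,90+52+(90-c*1000),95),"pf":(30,90+52+(90-c*1000),95)}
    R=np.array([[np.cos(a),-np.sin(a)],[np.sin(a),np.cos(a)]])
    return {k:np.r_[R@np.array(v[:2])/1e3+[x,y],v[2]/1e3] for k,v in L.items()}
obs={"top":dict(fl=(472,247),nr=(625,323),nl=(505,357),bl=(543,370),br=(617,347),piv=(598,211),tip=(657,272),pf=(403,310),pn=(411,350)),
"scene":dict(fl=(426,346),nl=(308,325),fr=(383,465),nr=(250,418),bl=(274,322),br=(235,373),piv=(372,468),tip=(250,376),pf=(413,297),pn=(377,291))}
def res(q):
    P=pts(q); return np.concatenate([(proj(ps[n],P[k])[0]-np.array(v)/1.5625+.18) for n in obs for k,v in obs[n].items()])
if __name__=="__main__":
    s=least_squares(res,[.5,-.1,.2,.75,.02],loss="soft_l1")
    print(s.x); r=res(s.x).reshape(-1,2); i=0
    for n in obs:
        for k in obs[n]: print(n,k,r[i].round(1));i+=1
    np.save("q.npy",s.x)
    C=[]
    for n,r in(("scene",(140,225,255,310)),("top",(370,120,435,200))):
        f=ps[n]["frame"][r[1]:r[3],r[0]:r[2],::-1]; f=cv2.resize(f,None,fx=5 if n=="top" else 4,fy=5 if n=="top" else 4,interpolation=cv2.INTER_CUBIC)
        C.append(cv2.copyMakeBorder(f,0,420-f.shape[0],0,0,cv2.BORDER_CONSTANT))
    cv2.imwrite("pics/c.png",np.hstack(C)); print(np.hstack(C).shape)
E
python3 fit.py
```

```text
[ 0.60390921 -0.16970237  0.25580165  0.70552393  0.01717252]
top fl [-0.5 -0.9]
top nr [ 1.2 -1.4]
top nl [ 1.  -0.7]
top bl [ 0.8 -1.9]
top br [-1.9 -0.3]
top piv [-0.2 -1.2]
top tip [0.3 1.1]
top pf [-1.  -1.6]
top pn [ 0.9 -2.8]
scene fl [-1.2  0.1]
scene nl [ 0.1 -3.1]
scene fr [-2.9 -5.6]
scene nr [-3.6  0.5]
scene bl [-0.9 -2.1]
scene br [-0.5 -0.6]
scene piv [1.  0.1]
scene tip [ 0.5 -1. ]
scene pf [-0.3 -0.5]
scene pn [-0.7 -1.4]
(420, 785, 3)
```

View pics/c.png

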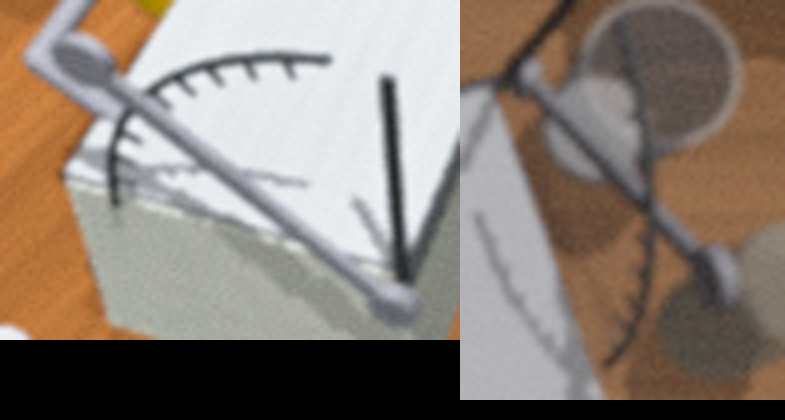

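The crops give a sharper disc and pivot: scene disc at (160.3,239.6) and pivot at (238.2,300.7), top disc at (421.2,174.0) and pivot at (383,135) in raw px. I refit with these.

```bash
cat > fit2.py <<'E'
from fit import *
S=1.5625
for n,k,v in(("scene","tip",(160.3,239.6)),("scene","piv",(238.2,300.7)),("top","tip",(421.2,174)),("top","piv",(383,135)),("scene","nr",(157,269.5))):
    obs[n][k]=tuple((np.array(v)+.18)*S)
del obs["scene"]["fr"]
s=least_squares(res,[.5,-.1,.2,.75,.02],loss="soft_l1"); q=s.x
print(q,np.sqrt(np.diag(np.linalg.inv(s.jac.T@s.jac)))); print(res(q).reshape(-1,2).round(1).tolist()); np.save("q.npy",q)
# free tip triangulation: each image alone for m
for n in obs:
    t=least_squares(lambda m:(lambda P:(proj(ps[n],P["tip"])[0]-proj(ps[n],P["piv"])[0])-(np.array(obs[n]["tip"])-obs[n]["piv"])/S)(pts([*q[:3],m[0],q[4]])),[.7])
    print(n,"m",t.x,t.fun)
P=pts(q)
for k,v in P.items(): print(k,v.round(4))
st=manip.state(); R=Ro.from_quat(np.roll(st["tool_rot"],-1)).as_matrix(); print(R.round(3))
a=q[2]; bx=np.array([np.cos(a),np.sin(a),0])
print("turn to put tool y along +-box x (deg):",np.degrees([np.arctan2((R.T@(s*bx))[1],(R.T@(s*bx))[0])-np.pi/2 for s in(1,-1)]))
E
python3 fit2.py
```

```text
[ 0.6037317  -0.17048533  0.25410856  0.71838606  0.01645319] [0.00081091 0.00080044 0.00530428 0.01321436 0.0023321 ]
[[-0.1, -0.9], [1.5, -1.3], [1.3, -0.6], [1.0, -1.9], [-1.6, -0.2], [-0.3, -1.2], [-0.1, 0.3], [-1.0, -1.6], [0.9, -2.8], [-1.5, 0.3], [-0.1, -3.0], [-1.2, -1.5], [-1.2, -2.0], [-0.8, -0.4], [0.3, -0.9], [0.2, -0.4], [-0.3, -0.5], [-0.6, -1.4]]
top m [0.74071741] [0.27422602 0.01728617]
scene m [0.72477418] [0.21302856 0.27502392]
fl [ 0.6634 -0.062   0.124 ]
fr [ 0.7086 -0.2362  0.124 ]
nl [ 0.4988 -0.1047  0.124 ]
nr [ 0.5441 -0.279   0.124 ]
bl [ 0.4799 -0.151   0.154 ]
br [ 0.505  -0.2478  0.154 ]
piv [ 0.7126 -0.2517  0.124 ]
tip [ 0.5888 -0.2839  0.2359]
pn [0.5205 0.0306 0.095 ]
pf [0.5786 0.0457 0.095 ]
[[ 0.958  0.288 -0.   ]
 [ 0.288 -0.958 -0.   ]
 [-0.    -0.    -1.   ]]
turn to put tool y along +-box x (deg): [ -87.83913848 -267.83913848]
```

>>> arm_command([
  [-1, [0.1, -0.1, -0.3], -0.02],
  [-1, [0.3, -0.3, -0.5], -0.04],
  [-1, [0.5, -0.5, -0.5], -0.06],
  [-1, [0.8, -0.8, -0.5], -0.08],
  [-1, [0.8, -0.8, -0.5], -0.1],
  [-1, [0.8, -0.8, -0.5], -0.12],
  [-1, [0.8, -0.8, -0.5], -0.14],
  [-1, [0.8, -0.8, -0.5], -0.16],
  [-1, [0.8, -0.8, -0.5], -0.18],
  [-1, [0.8, -0.8, -0.5], -0.2],
  [-1, [0.8, -0.8, -0.5], -0.22],
  [-1, [0.8, -0.8, -0.5], -0.244],
  [-1, [0.8, -0.8, -0.5], -0.244],
  [-1, [0.8, -0.8, -0.5], -0.244],
])

```text
time: 2.17
tool_pos: [0.2602, -0.4491, 0.2989]
tool_rot: [0.0, 0.612, 0.791, -0.0]
contact_force: [-0.2, 0.2, -0.5]
gripper_width: 0.001
grasp_force: 0.0
```

>>> arm_command([
  [-1, [0.99, 0.89, 0], 0],
  [-1, [0.99, 0.89, 0], 0],
  [-1, [0.99, 0.89, 0], 0],
  [-1, [0.99, 0.89, 0], 0],
  [-1, [0.99, 0.89, 0], 0],
  [-1, [0.99, 0.89, 0], 0],
  [-1, [0.99, 0.89, 0], 0],
])

```text
time: 2.75
tool_pos: [0.3527, -0.2706, 0.2991]
tool_rot: [0.001, 0.611, 0.792, -0.0]
contact_force: [-0.1, -0.5, 0.0]
gripper_width: -0.004
grasp_force: 0.0
```

>>> arm_command([
  [-1, [0.99, 0.89, 0], 0],
  [-1, [0.99, 0.89, 0], 0],
  [-1, [0.99, 0.89, 0], 0],
  [-1, [0.99, 0.89, 0], 0],
  [-1, [0.99, 0.89, 0], 0],
  [-1, [0.99, 0.89, 0], 0],
  [-1, [0.99, 0.89, 0], 0],
])

```text
time: 3.33
tool_pos: [0.4443, -0.0944, 0.2986]
tool_rot: [-0.0, 0.611, 0.791, -0.0]
contact_force: [0.0, -0.3, -0.8]
gripper_width: 0.002
grasp_force: 0.0
```

>>> arm_command([
  [-1, [0.99, 0.89, 0], 0],
  [-1, [0.99, 0.89, 0], 0],
  [-1, [0.99, 0.89, 0], 0],
  [-1, [0.99, 0.89, 0], 0],
  [-1, [0.99, 0.89, 0], 0],
  [-1, [0.99, 0.89, 0], 0],
  [-1, [0.99, 0.89, 0], 0],
])

```text
time: 3.92
tool_pos: [0.5364, 0.0818, 0.2982]
tool_rot: [-0.0, 0.612, 0.791, -0.001]
contact_force: [-0.2, -0.2, -1.3]
gripper_width: -0.001
grasp_force: 0.0
```

>>> arm_command([
  [-1, [0.03, 0, 1], 0],
  [-1, [0.03, 0, 1], 0],
  [-1, [0.03, 0, 1], 0],
  [-1, [0.03, 0, 1], 0],
  [-1, [0.03, 0, 1], 0],
  [-1, [0.03, 0, 1], 0],
])

```text
time: 4.42
tool_pos: [0.5337, 0.085, 0.1477]
tool_rot: [-0.001, 0.613, 0.79, -0.001]
contact_force: [-0.8, -0.7, 0.8]
gripper_width: -0.0
grasp_force: 0.0
```

>>> arm_command([
  [-1, [0, 0, 0.2], 0],
  [-1, [0, 0, 0.35], 0],
  [-1, [0, 0, 0.45], 0],
  [-1, [0, 0, 0.45], 0],
  [-1, [0, 0, 0.45], 0],
])

```text
time: 4.83
tool_pos: [0.5364, 0.0862, 0.0838]
tool_rot: [0.001, 0.612, 0.791, 0.001]
contact_force: [1.0, 0.9, 1.5]
gripper_width: 0.002
grasp_force: 0.0
```

```bash
python3 - <<'E'
from h import *
p=manip.grab_frame("top"); cv2.imwrite("pics/t1.png",cv2.resize(p["frame"][80:272,170:426,::-1],(800,600),interpolation=cv2.INTER_CUBIC))
print(manip.state()["contact_force"])
E
```

```text
[ 0.3875464   1.06431817 -0.15481241]
```

View pics/t1.png

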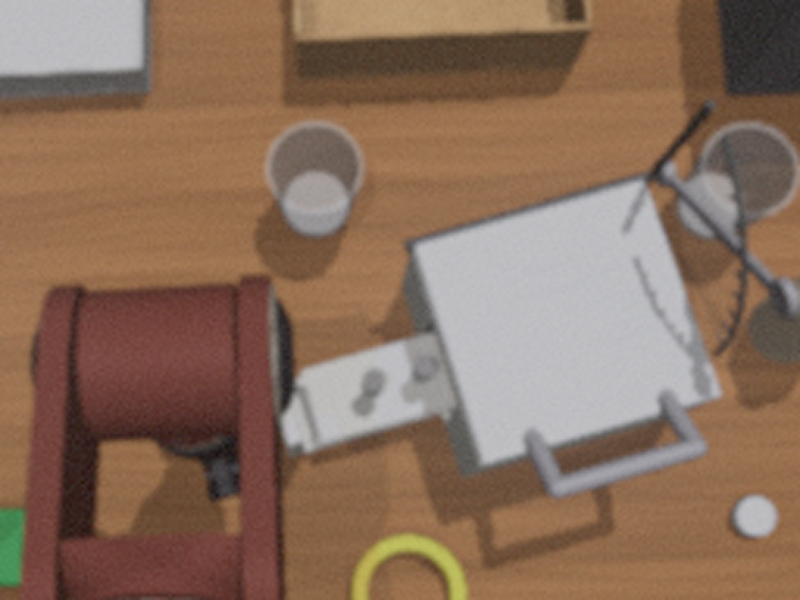

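The view shows the gripper just outboard of the plate, with its path to the plate clear. Now I push along −tool x.

>>> arm_command([
  [-1, [-0.03, 0, 0.03], 0],
  [-1, [-0.06, 0, 0.03], 0],
  [-1, [-0.09, 0, 0.03], 0],
  [-1, [-0.12, 0, 0.03], 0],
  [-1, [-0.15, 0, 0.03], 0],
  [-1, [-0.18, 0, 0.03], 0],
  [-1, [-0.21, 0, 0.03], 0],
  [-1, [-0.24, 0, 0.03], 0],
  [-1, [-0.27, 0, 0.03], 0],
  [-1, [-0.3, 0, 0.03], 0],
  [-1, [-0.32, 0, 0.03], 0],
  [-1, [-0.34, 0, 0.03], 0],
  [-1, [-0.36, 0, 0.03], 0],
  [-1, [-0.38, 0, 0.03], 0],
  [-1, [-0.4, 0, 0.03], 0],
])

```text
time: 6.13
tool_pos: [0.5495, 0.03, 0.0768]
tool_rot: [-0.001, 0.612, 0.791, 0.001]
contact_force: [-1.8, 4.2, 2.2]
gripper_width: -0.002
grasp_force: 2.6
```

>>> arm_command([
  [-1, [-0.02, 0, 0], 0],
  [-1, [-0.04, 0, 0], 0],
  [-1, [-0.06, 0, 0], 0],
  [-1, [-0.08, 0, 0], 0],
  [-1, [-0.1, 0, 0], 0],
  [-1, [-0.12, 0, 0], 0],
])

```text
time: 6.63
tool_pos: [0.554, 0.0126, 0.0768]
tool_rot: [-0.001, 0.612, 0.791, 0.001]
contact_force: [-1.2, 4.6, 2.4]
gripper_width: 0.001
grasp_force: 2.6
```

>>> arm_command([
  [-1, [-0.02, 0, 0], 0],
  [-1, [-0.04, 0, 0], 0],
  [-1, [-0.06, 0, 0], 0],
  [-1, [-0.08, 0, 0], 0],
  [-1, [-0.1, 0, 0], 0],
  [-1, [-0.12, 0, 0], 0],
  [-1, [-0.14, 0, 0], 0],
  [-1, [-0.16, 0, 0], 0],
])

```text
time: 7.3
tool_pos: [0.56, -0.0106, 0.0768]
tool_rot: [-0.001, 0.612, 0.791, 0.001]
contact_force: [-1.6, 4.6, 2.2]
gripper_width: -0.003
grasp_force: 2.6
```

>>> arm_command([
  [-1, [-0.01, 0, 0], 0],
  [-1, [-0.02, 0, 0], 0],
  [-1, [-0.03, 0, 0], 0],
  [-1, [-0.04, 0, 0], 0],
])

```text
time: 7.63
tool_pos: [0.5617, -0.0173, 0.0768]
tool_rot: [-0.0, 0.612, 0.791, 0.0]
contact_force: [-2.0, 3.6, 1.7]
gripper_width: 0.004
grasp_force: 2.1
```

>>> arm_command([
  [-1, [-0.01, 0, 0], 0],
  [-1, [-0.02, 0, 0], 0],
  [-1, [-0.03, 0, 0], 0],
  [-1, [-0.03, 0, 0], 0],
])

```text
time: 7.97
tool_pos: [0.563, -0.0222, 0.0768]
tool_rot: [0.0, 0.612, 0.791, -0.0]
contact_force: [-1.4, 2.8, 1.3]
gripper_width: -0.001
grasp_force: 1.4
```

>>> arm_command([
  [-1, [-0.01, 0, 0], 0],
  [-1, [-0.02, 0, 0], 0],
  [-1, [-0.03, 0, 0], 0],
  [-1, [-0.04, 0, 0], 0],
])

```text
time: 8.3
tool_pos: [0.5644, -0.0277, 0.0767]
tool_rot: [-0.0, 0.612, 0.791, -0.0]
contact_force: [-3.3, 4.6, 1.6]
gripper_width: 0.002
grasp_force: 2.1
```

>>> arm_command([
  [-1, [-0.01, 0, 0], 0],
  [-1, [-0.02, 0, 0], 0],
  [-1, [-0.03, 0, 0], 0],
])

```text
time: 8.55
tool_pos: [0.5648, -0.0291, 0.0768]
tool_rot: [-0.003, 0.612, 0.791, 0.002]
contact_force: [-6.6, 16.9, 7.4]
gripper_width: -0.0
grasp_force: 9.1
```

>>> arm_command([
  [-1, [-0.01, 0, 0], 0],
  [-1, [-0.02, 0, 0], 0],
  [-1, [-0.02, 0, 0], 0],
  [-1, [-0.02, 0, 0], 0],
])

```text
time: 8.88
tool_pos: [0.5648, -0.0291, 0.0768]
tool_rot: [-0.006, 0.612, 0.791, 0.003]
contact_force: [-8.4, 21.7, 9.3]
gripper_width: 0.002
grasp_force: 11.8
```

Hard stop confirmed: the force rose to 23 N with no motion. I back off and lift.

>>> arm_command([
  [-1, [0.15, 0, 0], 0],
  [-1, [0.3, 0, 0], 0],
  [-1, [0.3, 0, -0.2], 0],
  [-1, [0.3, 0, -0.5], 0],
  [-1, [0.3, 0, -0.8], 0],
  [-1, [0.3, 0, -1], 0],
  [-1, [0.3, 0, -1], 0],
  [-1, [0.3, 0, -1], 0],
])

```text
time: 9.55
tool_pos: [0.5576, 0.0076, 0.2309]
tool_rot: [0.004, 0.612, 0.791, 0.002]
contact_force: [-0.2, 0.5, -0.4]
gripper_width: 0.001
grasp_force: 0.0
```

>>> arm_command([
  [1, [0, -0.2, -0.4], 0],
  [1, [0, -0.5, -0.4], 0],
  [1, [0, -0.5, -0.4], 0],
  [1, [0, -0.5, -0.4], 0],
])

```text
time: 9.88
tool_pos: [0.4814, -0.0115, 0.2881]
tool_rot: [0.002, 0.612, 0.79, -0.0]
contact_force: [-0.1, -0.4, 0.1]
gripper_width: 0.566
grasp_force: 0.0
```

```bash
python3 - <<'E'
from h import *
import pickle
p=manip.grab_frame("top"); cv2.imwrite("pics/t2.png",cv2.resize(p["frame"][80:272,170:426,::-1],(800,600),interpolation=cv2.INTER_CUBIC))
pickle.dump({"top":p},open("p1.pkl","wb"))
st=manip.state(); R=Ro.from_quat(np.roll(st["tool_rot"],-1)).as_matrix();print(st["tool_pos"],st["contact_force"],R.round(3))
print("tool shift to above bar mm",R.T@(np.array([.4924,-.1994,.25])-st["tool_pos"])*1e3, proj(p,[[.4924,-.1994,.154],[.4799,-.151,.154],[.505,-.2478,.154]]))
E
```

```text
[ 0.48209137 -0.01105042  0.28668021] [0.23786239 0.58453851 0.12866683] [[-0.25   0.968  0.002]
 [ 0.968  0.25  -0.001]
 [-0.002  0.001 -1.   ]]
tool shift to above bar mm [-184.8839131   -37.14695272   36.95012947] [[370.76933907 228.25164767]
 [348.38066343 234.74023218]
 [393.08159983 221.72246861]]
```

View pics/t2.png

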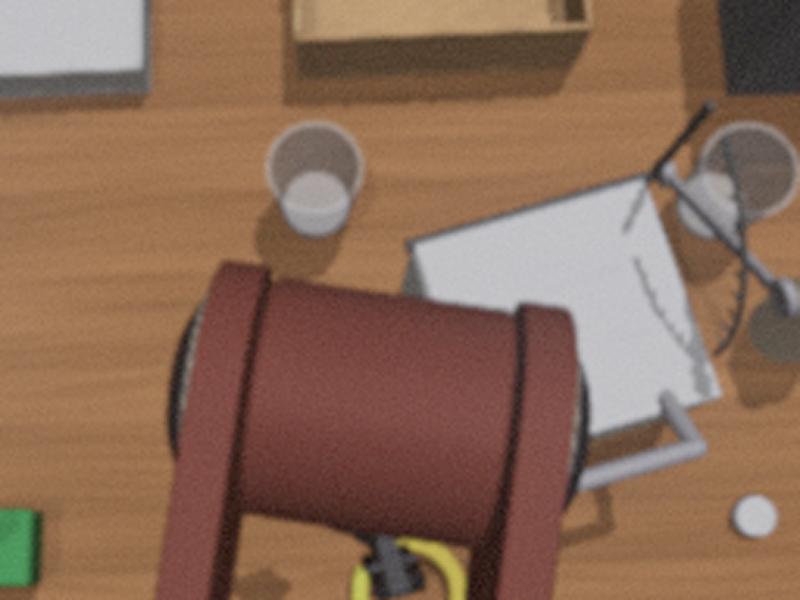

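The view shows the bar's right end at about (700,445) crop px, within ~1 px of the model, and the bystanders undisturbed. I move above the bar with the fingers partly open.

>>> arm_command([
  [-0.3, [-0.25, -0.05, 0], 0],
  [-0.3, [-0.5, -0.1, 0], 0],
  [-0.3, [-0.75, -0.15, 0], 0],
  [-0.3, [-1, -0.26, 0], 0],
  [-0.3, [-1, -0.26, 0], 0],
  [-0.3, [-1, -0.26, 0], 0],
])

```text
time: 10.43
tool_pos: [0.4821, -0.1669, 0.2841]
tool_rot: [-0.002, 0.613, 0.79, -0.0]
contact_force: [-0.1, 0.1, 0.6]
gripper_width: 0.353
grasp_force: 0.0
```

>>> arm_command([
  [-0.3, [-0.23, 0, 0.1], 0],
  [-0.3, [-0.23, 0, 0.3], 0],
  [-0.3, [-0.23, 0, 0.4], 0],
  [-0.3, [-0.23, 0, 0.4], 0],
  [-0.3, [-0.23, 0, 0.4], 0],
])

```text
time: 10.85
tool_pos: [0.4908, -0.1971, 0.2248]
tool_rot: [-0.002, 0.611, 0.791, -0.0]
contact_force: [0.9, 0.7, 1.1]
gripper_width: 0.349
grasp_force: 0.0
```

```bash
python3 - <<'E'
from h import *
p=manip.grab_frame("wrist"); cv2.imwrite("pics/w.png",p["frame"][:,:,::-1])
st=manip.state(); R=Ro.from_quat(np.roll(st["tool_rot"],-1)).as_matrix();print(st["tool_pos"],st["gripper_width"])
print("shift to grasp mm",R.T@(np.array([.4905,-.1995,.163])-st["tool_pos"])*1e3, proj(p,[[.4924,-.1994,.154],[.4799,-.151,.154],[.505,-.2478,.154]]), [(d["extent"],d["confidence"]) for d in manip.search_frame(p,"flap_bar")])
E
```

```text
[ 0.49153924 -0.19757957  0.22662063] 0.3496467165734854
shift to grasp mm [-1.62168607 -1.46660897 63.62053479] [[255.39408322 203.21427557]
 [255.54328798 146.40125309]
 [255.36765999 253.07814849]] [([246.8, 96.5, 476.4, 272.0], 0.74)]
```

View pics/w.png

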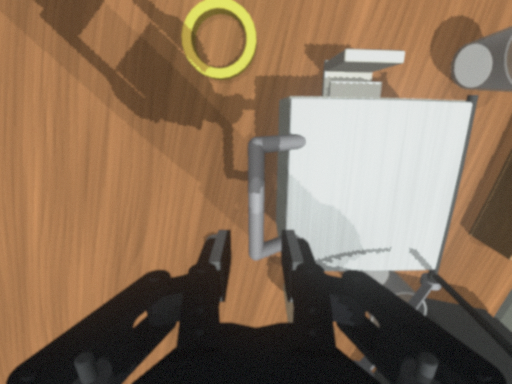

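The wrist view shows the bar at columns 250–263, centred between the fingers (gap centre ≈ 257) and parallel to the closing planes. I descend and close.

>>> arm_command([
  [-0.3, [-0.01, 0, 0.1], 0],
  [-0.3, [-0.01, 0, 0.25], 0],
  [-0.3, [-0.01, 0, 0.35], 0],
  [-0.3, [-0.01, 0, 0.41], 0],
  [-0.3, [-0.01, 0, 0.41], 0],
  [-0.3, [-0.01, 0, 0.41], 0],
])

```text
time: 11.45
tool_pos: [0.4921, -0.2, 0.1664]
tool_rot: [0.001, 0.612, 0.791, 0.0]
contact_force: [0.4, 0.3, 0.3]
gripper_width: 0.353
grasp_force: 0.0
```

>>> arm_command([
  [-1, [0, 0, 0], 0],
  [-1, [0, 0, 0], 0],
  [-1, [0, 0, 0], 0],
  [-1, [0, 0, 0], 0],
  [-1, [0, 0, 0], 0],
  [-1, [0, 0, 0], 0],
])

```text
time: 11.95
tool_pos: [0.4916, -0.2, 0.1655]
tool_rot: [0.0, 0.612, 0.791, 0.0]
contact_force: [0.6, 0.2, -0.1]
gripper_width: 0.004
grasp_force: 0.0
```

```bash
python3 - <<'E'
from h import *
st=manip.state(); R=Ro.from_quat(np.roll(st["tool_rot"],-1)).as_matrix();print(st["tool_pos"],st["gripper_width"],st["grasp_force"],st["contact_force"])
a=.254;bx=np.array([np.cos(a),np.sin(a),0]);z=np.array([0,0,1])
f=lambda t:bx*(-.2*np.cos(t)+.03*np.sin(t))+z*(.2*np.sin(t)+.03*np.cos(t))
for t in np.r_[np.arange(.04,.74,.04),.73]: print(round(t,2),(R.T@(f(t)-f(0))/.15).round(3))
E
```

```text
[ 0.49156568 -0.20004561  0.16552122] 0.003602874995447165 0.0 [ 0.62114916  0.23016064 -0.11233582]
0.04 [-0.     0.009 -0.053]
0.08 [-0.     0.02  -0.106]
0.12 [-0.     0.034 -0.158]
0.16 [-0.     0.049 -0.21 ]
0.2 [-0.     0.066 -0.261]
0.24 [-0.     0.086 -0.311]
0.28 [-0.     0.107 -0.361]
0.32 [-0.     0.131 -0.409]
0.36 [-0.     0.156 -0.457]
0.4 [-0.     0.183 -0.503]
0.44 [-0.     0.212 -0.549]
0.48 [-0.     0.243 -0.593]
0.52 [-0.     0.276 -0.636]
0.56 [-0.     0.31  -0.678]
0.6 [-0.     0.346 -0.718]
0.64 [-0.     0.383 -0.757]
0.68 [-0.     0.423 -0.794]
0.72 [-0.     0.463 -0.829]
0.73 [-0.     0.473 -0.838]
```

The fingers shut completely with no grip, so they missed the bar. I look again.

```bash
python3 - <<'E'
from h import *
p=manip.grab_frame("wrist"); q=manip.grab_frame("scene"); a=p["frame"][120:384,130:390]; b=q["frame"][160:340,130:300]
a=cv2.resize(a,(400,406));b=cv2.resize(b,(400,406),interpolation=cv2.INTER_CUBIC)
cv2.imwrite("pics/m.png",np.hstack([a,b])[:,:,::-1])
E
```

```text
(no output)
```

View pics/m.png

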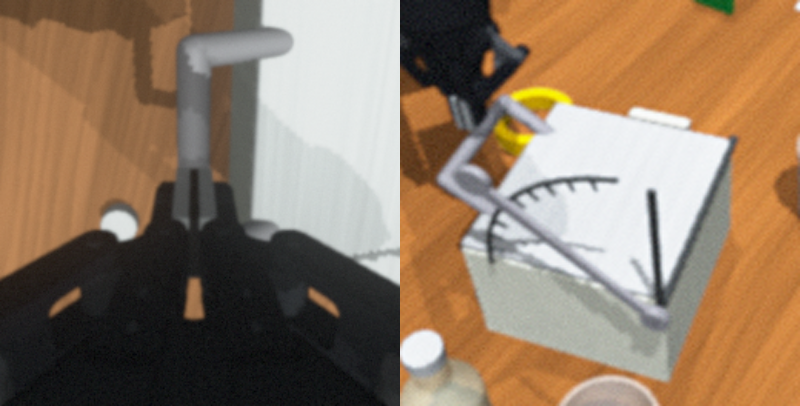

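```bash
python3 - <<'E'
from h import *
st=manip.state();t=st["tool_pos"]
for n in("scene","wrist","top"):
    q=manip.grab_frame(n)
    print(n,"tip",proj(q,[t-[0,0,.025],t-[0,0,.006]]).round(1).tolist(),"bar mid/l/r",proj(q,[[.4924,-.1994,.154],[.4799,-.151,.154],[.505,-.2478,.154]]).round(1).tolist(),[np.round(d["extent"]).tolist() for d in manip.search_frame(q,"flap_bar")[:1]])
    if n=="scene": print("scale: raw=",130,160,170/400,180/406)
    if n=="wrist": print("cam",-q["R"].T@q["t"],q["fx"],q["cx"],q["cy"]); print(q["R"].round(3))
E
```

```text
scene tip [[163.0, 225.0], [161.3, 218.3]] bar mid/l/r [[162.3, 220.2], [174.0, 203.9], [149.4, 238.1]] [[148.0, 204.0, 266.0, 292.0]]
scale: raw= 130 160 0.425 0.4433497536945813
wrist tip [[253.8, 221.8], [253.7, 233.9]] bar mid/l/r [[255.3, 229.8], [255.3, 155.4], [255.4, 291.7]] [[240.0, 86.0, 512.0, 306.0]]
cam [ 0.47262952 -0.1230248   0.31590896] 267.3780125986318 255.81396855230224 191.17007509897897
[[ 0.968  0.251  0.002]
 [ 0.239 -0.922  0.305]
 [ 0.078 -0.295 -0.952]]
top tip [[369.5, 229.2], [371.7, 228.5]] bar mid/l/r [[370.8, 228.3], [348.4, 234.7], [393.1, 221.7]] [[254.0, 118.0, 288.0, 155.0]]
```

The wrist crop shows the closed tips at columns 172–217 covering the bar (180–208). They are laterally centred but apparently above it, so I feel downward gently to find the bar.

>>> arm_command([
  [-1, [0, 0, 0.01], 0],
  [-1, [0, 0, 0.02], 0],
  [-1, [0, 0, 0.03], 0],
  [-1, [0, 0, 0.03], 0],
])

```text
time: 12.68
tool_pos: [0.4912, -0.1998, 0.1602]
tool_rot: [-0.0, 0.612, 0.791, -0.0]
contact_force: [0.2, 1.0, 0.4]
gripper_width: 0.0
grasp_force: 0.0
```

```bash
python3 - <<'E'
from h import *
p=manip.grab_frame("wrist"); q=manip.grab_frame("scene"); a=p["frame"][190:300,200:310]; b=q["frame"][185:255,135:205]
a=cv2.resize(a,(400,400),interpolation=cv2.INTER_CUBIC);b=cv2.resize(b,(400,400),interpolation=cv2.INTER_CUBIC)
cv2.imwrite("pics/m2.png",np.hstack([a,b])[:,:,::-1])
E
```

```text
(no output)
```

View pics/m2.png

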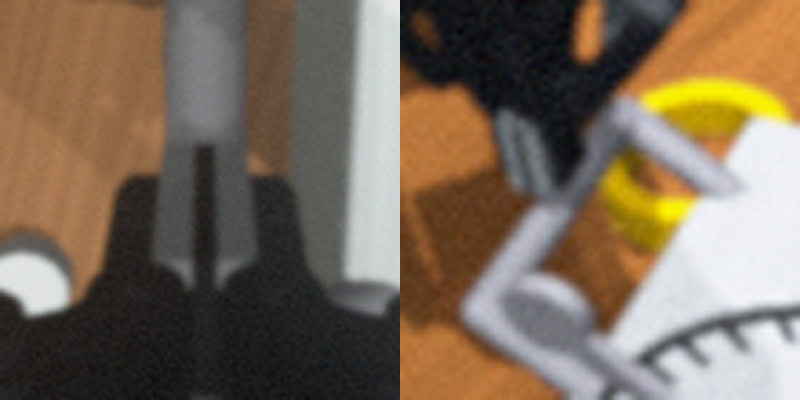

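The tips seem to end just above the bar: the right crop has them at ≈(540,195) with the bar centre at (556,205). I continue feeling downward.

>>> arm_command([
  [-1, [0, 0, 0.01], 0],
  [-1, [0, 0, 0.02], 0],
  [-1, [0, 0, 0.03], 0],
  [-1, [0, 0, 0.03], 0],
])

```text
time: 13.12
tool_pos: [0.4913, -0.1998, 0.1558]
tool_rot: [-0.0, 0.612, 0.791, -0.0]
contact_force: [-0.4, -0.1, 0.0]
gripper_width: -0.001
grasp_force: 0.0
```

>>> arm_command([
  [-1, [0, 0, 0.01], 0],
  [-1, [0, 0, 0.02], 0],
  [-1, [0, 0, 0.02], 0],
])

```text
time: 13.37
tool_pos: [0.4917, -0.2, 0.1536]
tool_rot: [0.0, 0.612, 0.791, 0.0]
contact_force: [-0.3, 0.1, 0.0]
gripper_width: -0.002
grasp_force: 0.0
```

```bash
python3 - <<'E'
from h import *
st=manip.state();t=st["tool_pos"]; R=Ro.from_quat(np.roll(st["tool_rot"],-1)).as_matrix()
w=manip.grab_frame("wrist"); s=manip.grab_frame("scene")
for d in(-.02,-.01,0,.01,.02,.025):
    P=t+R[:,0]*.011+R[:,2]*d; Q=t+R[:,2]*d; Q2=t+[0,0,.0066]+R[:,2]*d; 
    print(d,proj(w,[P,Q])[:,1].round(1),proj(s,[Q,P,Q2,Q2+R[:,0]*.011]).round(1).tolist())
a=w["frame"][190:300,200:310];b=s["frame"][185:255,135:205]
a=cv2.resize(a,(400,400),interpolation=cv2.INTER_CUBIC);b=cv2.resize(b,(400,400),interpolation=cv2.INTER_CUBIC)
cv2.imwrite("pics/m3.png",np.hstack([a,b])[:,:,::-1])
E
```

```text
-0.02 [237.3 255. ] [[160.0, 213.3], [162.7, 209.5], [159.4, 210.8], [162.1, 207.1]]
-0.01 [229.3 246.1] [[160.9, 216.9], [163.6, 213.2], [160.3, 214.5], [163.0, 210.8]]
0 [222.1 238.1] [[161.8, 220.4], [164.5, 216.7], [161.2, 218.1], [163.9, 214.4]]
0.01 [215.7 231. ] [[162.7, 223.9], [165.4, 220.2], [162.1, 221.6], [164.8, 217.9]]
0.02 [210.  224.6] [[163.6, 227.3], [166.2, 223.6], [163.0, 225.1], [165.7, 221.3]]
0.025 [207.4 221.7] [[164.0, 229.0], [166.6, 225.3], [163.5, 226.8], [166.1, 223.0]]
```

View pics/m3.png

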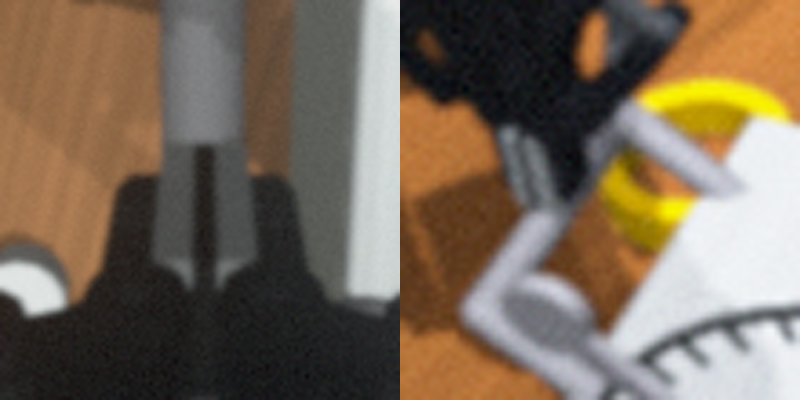

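>>> arm_command([
  [-1, [0, 0, 0.01], 0],
  [-1, [0, 0, 0.02], 0],
  [-1, [0, 0, 0.02], 0],
])

```text
time: 13.72
tool_pos: [0.4918, -0.2001, 0.1532]
tool_rot: [0.0, 0.612, 0.791, -0.0]
contact_force: [-5.3, 2.7, 14.4]
gripper_width: 0.006
grasp_force: 6.5
```

>>> arm_command([
  [-1, [0, 0, 0.01], 0],
  [-1, [0, 0, 0.02], 0],
  [-1, [0, 0, 0.02], 0],
])

```text
time: 13.97
tool_pos: [0.4919, -0.2002, 0.153]
tool_rot: [0.0, 0.612, 0.791, -0.0]
contact_force: [-13.1, 5.6, 24.7]
gripper_width: 0.002
grasp_force: 12.3
```

Contact: the tips rest on the top of the bar at TCP z = 0.153, with the reaction slightly towards the robot. The real tips are shorter than nominal, so I reopen, go deeper and shift about 1.5 mm away from the robot.

>>> arm_command([
  [-1, [0, 0, -0.1], 0],
  [-1, [0, 0, -0.2], 0],
  [-0.3, [0, 0.01, -0.2], 0],
  [-0.3, [0, 0.01, -0.2], 0],
  [-0.3, [0, 0.01, -0.2], 0],
  [-0.3, [0, 0.01, -0.2], 0],
])

```text
time: 14.47
tool_pos: [0.4923, -0.1992, 0.1756]
tool_rot: [-0.001, 0.612, 0.791, -0.0]
contact_force: [0.2, 0.5, -1.7]
gripper_width: 0.349
grasp_force: 0.0
```

>>> arm_command([
  [-0.3, [0, 0, 0.08], 0],
  [-0.3, [0, 0, 0.13], 0],
  [-0.3, [0, 0, 0.18], 0],
  [-0.3, [0, 0, 0.2], 0],
  [-0.3, [0, 0, 0.22], 0],
  [-0.3, [0, 0, 0.22], 0],
])

```text
time: 14.97
tool_pos: [0.4924, -0.1993, 0.1431]
tool_rot: [-0.001, 0.612, 0.791, -0.0]
contact_force: [-0.9, -0.0, -0.9]
gripper_width: 0.351
grasp_force: 0.0
```

>>> arm_command([
  [-0.3, [0, 0, 0.02], 0],
  [-0.3, [0, 0, 0.04], 0],
  [-0.3, [0, 0, 0.05], 0],
  [-0.3, [0, 0, 0.05], 0],
])

```text
time: 15.3
tool_pos: [0.4928, -0.1995, 0.1365]
tool_rot: [-0.0, 0.612, 0.791, -0.0]
contact_force: [0.1, -0.2, 0.4]
gripper_width: 0.352
grasp_force: 0.0
```

>>> arm_command([
  [-1, [0, 0, 0], 0],
  [-1, [0, 0, 0], 0],
  [-1, [0, 0, 0], 0],
  [-1, [0, 0, 0], 0],
  [-1, [0, 0, 0], 0],
])

```text
time: 15.72
tool_pos: [0.4913, -0.2001, 0.1371]
tool_rot: [-0.002, 0.612, 0.791, -0.002]
contact_force: [-7.4, -0.7, 2.8]
gripper_width: 0.138
grasp_force: 58.6
```

Gripped firmly (width 0.138, 59 N). I lift along the arc.

>>> arm_command([
  [-1, [0, 0.009, -0.053], 0],
  [-1, [0, 0.02, -0.106], 0],
  [-1, [0, 0.034, -0.158], 0],
  [-1, [0, 0.049, -0.21], 0],
  [-1, [0, 0.066, -0.261], 0],
  [-1, [0, 0.086, -0.311], 0],
  [-1, [0, 0.107, -0.361], 0],
  [-1, [0, 0.131, -0.409], 0],
  [-1, [0, 0.156, -0.457], 0],
  [-1, [0, 0.156, -0.457], 0],
])

```text
time: 16.55
tool_pos: [0.5135, -0.1943, 0.207]
tool_rot: [-0.002, 0.612, 0.791, -0.003]
contact_force: [-12.7, -0.8, 4.7]
gripper_width: 0.137
grasp_force: 58.7
```

```bash
python3 - <<'E'
from h import *
a=.254;bx=np.array([np.cos(a),np.sin(a),0]);z=np.array([0,0,1])
f=lambda t:np.array([-.2*np.cos(t)+.03*np.sin(t),.2*np.sin(t)+.03*np.cos(t)])
st=manip.state();t=st["tool_pos"];t0=np.array([.4913,-.2001,.1371])
d=np.array([(t-t0)@bx,t[2]-t0[2]]);print(d,f(.36)-f(0),st["contact_force"],st["grasp_force"],st["gripper_width"])
for th in np.arange(.4,.74,.04): print(round(th,2),((f(th)-f(.36))/.15*[1,-1]).round(3))
print(((f(.73)-f(.36))/.15*[1,-1]).round(3))
E
```

```text
[0.02291101 0.06988193] [0.02338886 0.06853175] [-12.66518337  -0.8029841    4.73225053] 58.68690311908722 0.13732174532858213
0.4 [ 0.027 -0.047]
0.44 [ 0.056 -0.092]
0.48 [ 0.087 -0.136]
0.52 [ 0.12  -0.179]
0.56 [ 0.154 -0.221]
0.6 [ 0.19  -0.261]
0.64 [ 0.227 -0.3  ]
0.68 [ 0.266 -0.337]
0.72 [ 0.307 -0.373]
[ 0.317 -0.381]
```

>>> arm_command([
  [-1, [0, 0.022, -0.047], 0],
  [-1, [0, 0.048, -0.092], 0],
  [-1, [0, 0.077, -0.136], 0],
  [-1, [0, 0.11, -0.179], 0],
  [-1, [0, 0.144, -0.221], 0],
  [-1, [0, 0.18, -0.261], 0],
  [-1, [0, 0.217, -0.3], 0],
  [-1, [0, 0.256, -0.337], 0],
  [-1, [0, 0.28, -0.36], 0],
  [-1, [0, 0.297, -0.373], 0],
  [-1, [0, 0.307, -0.381], 0],
  [-1, [0, 0.307, -0.381], 0],
  [-1, [0, 0.307, -0.381], 0],
  [-1, [0, 0.307, -0.381], 0],
])

```text
time: 17.72
tool_pos: [0.5577, -0.183, 0.2652]
tool_rot: [-0.002, 0.612, 0.791, -0.003]
contact_force: [-12.7, -1.3, 8.9]
gripper_width: 0.128
grasp_force: 58.8
```

```bash
python3 - <<'E'
from h import *
from scipy.optimize import brentq
a=.254;bx=np.array([np.cos(a),np.sin(a),0])
st=manip.state();t=st["tool_pos"];t0=np.array([.4913,-.2001,.1371])
f=lambda t:np.array([-.2*np.cos(t)+.03*np.sin(t),.2*np.sin(t)+.03*np.cos(t)])
d=np.array([(t-t0)@bx,t[2]-t0[2]]);print(d,f(.73)-f(0),st["contact_force"],st["grasp_force"])
print("th from x,z",brentq(lambda q:(f(q)-f(0)-d)[0],0,1.2),brentq(lambda q:(f(q)-f(0)-d)[1],0,1.2))
q=manip.grab_frame("scene"); p=manip.grab_frame("top")
A=cv2.resize(q["frame"][150:320,130:300],(400,400),interpolation=cv2.INTER_CUBIC);B=cv2.resize(p["frame"][90:260,270:440],(400,400),interpolation=cv2.INTER_CUBIC)
cv2.imwrite("pics/f.png",np.hstack([A,B])[:,:,::-1])
import pickle;pickle.dump({"scene":q,"top":p},open("p2.pkl","wb"))
E
```

```text
[0.06852751 0.12807816] [0.07097121 0.12572916] [-12.74355775  -1.33843145   8.86203856] 58.823813796043396
th from x,z 0.714204008838614 0.7484108213493957
```

View pics/f.png

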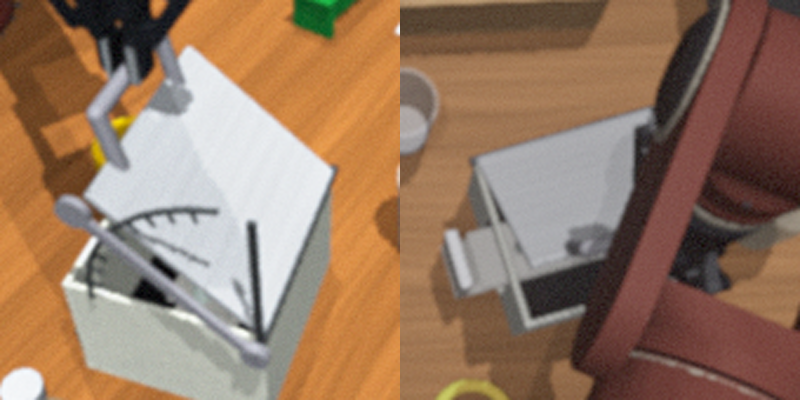

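The left panel shows the flap's right edge from (262,325) to (88,195), parallel to the marker arm from (258,350) to (70,208). I check this numerically from the flap corners.

```bash
python3 - <<'E'
from h import *
import pickle
from scipy.optimize import least_squares
p=pickle.load(open("p2.pkl","rb"));s,t=p["scene"],p["top"]; x,y,a=np.load("q.npy")[:3]
C=np.array([[np.cos(a),-np.sin(a)],[np.sin(a),np.cos(a)]])
W=lambda X,Y,Z:np.r_[C@[X,Y]+[x,y],Z]
px=lambda u,v:np.array([130+u*.425,150+v*.425])
E=lambda r,th,Y:W(.085-r*np.cos(th),Y,.124+r*np.sin(th))
for L in(.165,.17,.175):
  for Y,o in((-.09,px(88,195)),(.09,px(190,48))):
    r=least_squares(lambda q:proj(s,E(L,q[0],Y))[0]-o,[.7]); print(L,Y,r.x,r.fun.round(1))
r=least_squares(lambda q:proj(s,E(.17,q[0],-.106))[0]-px(71,209),[.7]);print("marker tip",r.x,r.fun.round(1),"pivot",proj(s,E(0,0,-.106)),px(258,352))
r=least_squares(lambda q:np.r_[proj(s,W(-.03,.142+q[0],.095))[0]-0*1],[0]) if 0 else None
o=lambda u,v:np.array([270+u*.425,90+v*.425])
for X,pt in((.03,o(445,235)),(-.03,o(458,293))):
  r=least_squares(lambda q:proj(t,W(X,.142+q[0],.095))[0]-pt,[0]);print("plate off home",r.x,r.fun.round(1))
E
```

```text
0.165 -0.09 [0.72663071] [0.7 0.9]
0.165 0.09 [0.69967919] [-0.1 -0.1]
0.17 -0.09 [0.73897834] [-1.1 -1.5]
0.17 0.09 [0.70438224] [-1.8 -1.9]
0.175 -0.09 [0.75164306] [-2.8 -3.9]
0.175 0.09 [0.70880115] [-3.5 -3.8]
marker tip [0.71852869] [0.3 0.4] pivot [[238.45167    299.78877913]] [239.65 299.6 ]
plate off home [-0.39418816] [-13.8 -47.6]
plate off home [-0.38444118] [-13.9 -47.7]
```

The flap is at ≈0.72 rad, the marker at ≈0.72 and the carriage seated. (The plate check used a wrong pixel offset, so I go by the felt stop.) I hand in.

```bash
python3 -c "
from h import *
s=manip.state();print(s['time'],s['grasp_force'],abs(s['joint_vel']).max());print(manip.job_done())"
```

```text
17.8167 58.81871044635773 0.0016800904057348396
the job is handed in; nothing more can be done
None
```

I handed the job in at about 18 s with the flap held still at about 0.72 rad and the marker arm measured at about 0.72 rad; the carriage is home by the force felt at its stop (23 N, no movement), not by a camera check, and no verdict came back.

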